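# Open the cutlery case

## Robot

A 6-joint arm with a two-finger parallel gripper is mounted at the origin on the work surface. World frame = base frame: x ahead of the robot, y to its left, z up, the work surface at z = 0. Lengths are in m, angles in degrees, forces in N, time in s.
With the tool pointing down it reaches from about 0.35 to 0.875 m from the base axis. Payload 4.2 kg.
Tool frame: the origin (TCP) lies between the finger pads; the fingertips stand 8 mm ahead of it and the grasp point (between the pads) lies 11 mm behind it; z points along the fingers, y is the line along which they close (so a half turn about z gives the same grasp; the last joint's range is limited). The gripper opens to 87 mm and grips with 3 to 60 N. Pads are 19 mm wide; open, the fingers measure 117 mm over their backs; the gripper's body (75 mm by 190 mm) begins 51 mm behind the grasp point.
Start: joints at [90.046, 22.042, 0.453, 0, -68.411, -14.817], TCP at [0.159, 0.604, 0.231] pointing down, gripper open.
Joint ranges: [-179.83, 179.83], [-69.29, 118.12], [-61.27, 80.66], [-181.25, 117.63], [-171.15, -9.14], [-177.46, 177.46]. Speed limits (degrees/s): [159.86, 159.86, 180, 180, 180, 180].

## Interface

Orientations are given as a 3x3 rotation matrix whose columns are the frame's x, y, z axes.
In Python, from station import sense, capture, camera_model, finish_job, find_in gives the robot as it stands. The module is installed in compiled form; this text tells all that it offers.
- The arm moves only by the tool arm_command, never from a script. Its argument "motion" is a list of rows, each a list of 7 numbers: the finger opening in mm, from 0 to 87, then the shift along the tool's x, y, z in mm, then the turn, a rotation vector about the tool's x, y, z in rad. In form: [[jaw, dx, dy, dz, rx, ry, rz], ...]. A call has 1 to 8 rows; each row shifts and turns the commanded pose from where the row before left it, along the tool's axes as they then stand; what a row does not reach is not made up. A row lasts 1/10 s, in which the tool goes at most 50 mm and 8.59 degrees, less where a joint would pass 70% of its speed; a pose out of reach is approached as far as the arm can. A call with a gripper value outside its range is refused whole. The fingers move at their own pace and stop on an object; the grip force is fixed at half the most. Time passes only in rows, so rows that do not move let the fingers close. It gives the time, the measured TCP pose, the force, the opening and the grip force at its end, in the units of the state.
- sense(): the state, without advancing time (a new reading comes with each control period).
- capture(name): name is "scene" or "top"; returns the picture (420x560x3 uint8, red, green, blue); there is no depth.
- camera_model(name): a dict with "fx", "fy", "cx", "cy" (pixels), "R" (3x3) and "t" (3): a world point X has camera coordinates R X + t. Camera axes: x right, y down, z forward; pixel columns grow to the right and rows downward; lengths in m; the calibration is good to about 2 mm. A picture is of the moment at which its call begins. camera_model takes no time and is no camera call.
- finish_job(): hands the job in; it is judged then, once.
Trained networks look in the newest picture that a camera, given by its name, has taken for a name from the list of things; names that differ only in an ending like _2 or _b are one class to them, and where a whole thing is asked for, a point or a joint stands for the part that bears it (a point fixed in the world has none). Each returns a list of dicts, best first, with "p" (0 to 1); they miss things now and then, are a little off and sometimes report something else, mostly with a low value. They report only what shows in the picture. A call takes as long as a camera call. They do not tell look-alikes from the thing itself.
- find_in(target, camera): "location" ([row, column] in pixels, amid what is visible of it).
The state is a dict: "time_s": time; "joints": joint angles; "joint_velocities": joint speeds; "effort": joint torques, N m; "tcp_pos": TCP position; "ee_rot": TCP orientation; "wrist_force": force on the tool from outside, world axes, zero at the start; "moment": the same for the moment, N m; "gripper_width": opening from 0.0 (shut) to 1.0 (fully open); "gripper_force": force on a finger pad.
Only numpy, scipy, OpenCV 4.12 (cv2) and the standard library are available. Lean on these libraries where they do the work, as an engineer would, in place of code of your own. Each camera call takes 0.05 s, during which the arm holds its last target. There are 200 camera calls.

## Task

Open the flat wooden cutlery case on the kitchen counter: turn both of its wooden turn buttons about a quarter turn, so that neither overlaps the lid panel any more, and leave them so. Then lift the panel out of the case by its handle and lay it down gently, handle up, in the middle of the black rubber mat.

Things in the scene. Friction and masses are not known exactly. Their poses are not given: they have to be found in the camera images.
- panel_handle (a point): Centre of the handle of the loose plywood lid panel (140 x 100 x 10 mm, 0.12 kg), which lies, 3 mm play, flush in a fixed wooden case (230 x 146 mm, 48 mm high to its rim). Handle: solid wooden bar 60 mm long (x), 16 wide (y), 32 tall, mid-panel; this point is half-way up it, 16 mm above the panel's top, 26 above its underside. x: along panel and case, away from the robot within 0.35 rad; z up.
- button_near (a joint): Near turn button of the cutlery case: dark wooden bar with round ends, 56 x 14 x 14 mm, top 65 mm above the counter, underside 51. Pivots at its middle, on the panel's long centre line, 88 mm to -x of the seated panel's centre. Joint, rad, + anticlockwise from above: 0 = along that line, overlapping the panel 10 mm; clear of it past 1.05 either way (stops at 1.8). Stiff, 0.05 N m, stays put.
- button_far (a joint): Far turn button of the cutlery case: dark wooden bar with round ends, 56 x 14 x 14 mm, top 65 mm above the counter, underside 51. Pivots at its middle, on the panel's long centre line, 88 mm to +x of the seated panel's centre. Joint as for button_near; 0 = overlapping the panel by 10 mm, clear past 1.05 either way.
- mat: The flat ribbed black rubber mat, fixed, 200 x 160 x 4 mm (x, y, z); origin at the centre of its underside, on the counter, z up. It lies on the other side, left or right, of the robot's centre line from the case.
Not all that is in view belongs to the job. What is shaped like the part that bears panel_handle but pink is not meant.

How it is judged:
By the outcome, as a careful person would: the job done as asked, in the order asked, and still so for the second after the job is handed in, with the robot touching nothing.
It also fails if it takes over 69 s, if anything falls off the work surface, if the arm or the gripper's body presses on something with over 40 N, if the wrist force passes 120 N, or if a joint passes its speed limit or range.

## Working session

There is one attempt and no reset: what is moved stays moved. The work goes in short steps, Python scripts to look and compute and a tool call to move; the robot and the scene stay as the last step left them, time stands still between calls to the robot, and variables do not carry over. Pictures are saved under pics/ and viewed, at most 10 in all, crops included, and the job is handed in when it is done.

Besides the shell and the picture viewer there is one more tool, called after "Emit:" as name(argument=value, ...), one argument or row to a line, values as JSON. arm_command: Moves the arm, as the interface text tells. Its arguments: {"type":"object","properties":{"motion":{"type":"array"}},"required":["motion"]}

```bash
mkdir -p pics; cat > h.py <<'E'
import numpy as np, cv2
from station import *
def proj(c,X):
    m=camera_model(c); p=np.array(m["R"])@np.array(X)+np.array(m["t"])
    return m["fx"]*p[0]/p[2]+m["cx"], m["fy"]*p[1]/p[2]+m["cy"]   # col,row
def ray(c,rc,z):
    m=camera_model(c); R=np.array(m["R"]); o=-R.T@np.array(m["t"])
    d=R.T@np.array([(rc[1]-m["cx"])/m["fx"],(rc[0]-m["cy"])/m["fy"],1]); return o+d*(z-o[2])/d[2]
E
python3 - <<'E'
from h import *
ims=[]
for c in("scene","top"):
    im=capture(c); cv2.imwrite(f"pics/{c}0.png",im[:,:,::-1])
    m=camera_model(c); print(c,(-np.array(m["R"]).T@np.array(m["t"])).round(3),m["fx"])
    for n,z in(("panel_handle",.064),("button_near",.065),("button_far",.065),("mat",.004)):
        for d in find_in(n,c)[:4]: print(c,n,round(d["p"],2),np.round(d["location"],1),ray(c,d["location"],z).round(3))
print(sense())
E
```

```text
scene [1.033 0.148 0.461] 413.44527541992755
scene panel_handle 0.97 [239.5 189. ] [ 0.556 -0.148  0.064]
scene panel_handle 0.79 [183.3 219.5] [ 0.365 -0.178  0.064]
scene panel_handle 0.18 [207.2 201.6] [ 0.459 -0.172  0.064]
scene button_near 0.55 [205.9 205.6] [ 0.454 -0.167  0.065]
scene button_far 0.59 [267.8 164.3] [ 0.631 -0.149  0.065]
scene mat 0.78 [326.  372.2] [0.596 0.157 0.004]
top [ 0.405 -0.02   0.772] 421.7845446816546
top panel_handle 0.9 [341.7 401.3] [ 0.282 -0.214  0.064]
top panel_handle 0.61 [188.8 366.9] [ 0.535 -0.163  0.064]
top button_near 0.65 [241.3 372.1] [ 0.446 -0.169  0.065]
top button_far 0.64 [140.5 359.2] [ 0.62  -0.151  0.065]
top mat 0.96 [171.5 194.1] [0.577 0.146 0.004]
{'time_s': 0.5, 'joints': array([ 9.00449200e+01,  2.20432305e+01,  4.48584358e-01, -1.40832976e-03,
       -6.84095621e+01, -1.48173160e+01]), 'joint_velocities': array([ 0.08277667, -0.14190263, -0.01941512, -0.08618944,  0.00035597,
       -0.00909232]), 'effort': array([ 6.11898686e-04, -3.90077055e+01,  1.87446445e+01,  4.22069237e+00,
        1.49745599e-02, -4.37750214e-05]), 'tcp_pos': array([0.15931945, 0.60430635, 0.2305024 ]), 'ee_rot': array([[ 9.66944039e-01, -2.54988677e-01, -2.27978174e-05],
       [-2.54988678e-01, -9.66944036e-01, -7.34657034e-05],
       [-3.31129112e-06,  7.68504093e-05, -9.99999997e-01]]), 'wrist_force': array([0.4302598 , 0.20992488, 0.19455846]), 'moment': array([-1.96717335e-05,  2.18588742e-02, -8.77832262e-03]), 'gripper_force': 0.0, 'gripper_width': 0.9988537055186311}
```

View pics/top0.png

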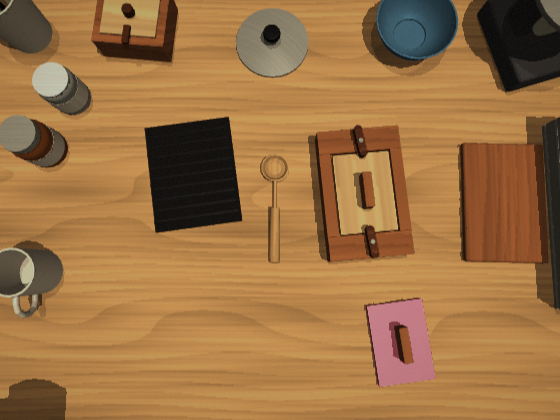

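View pics/scene0.png

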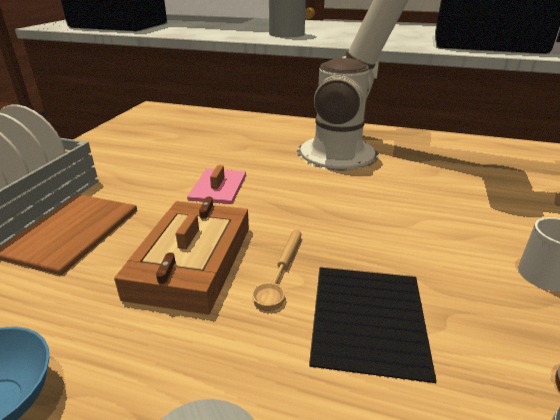

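The case is at about (365,190) in the top image, with its far button at (360,140) and near button at (372,241). The panel's handle is at (367,190) and the mat at (193,175).

Two things could be mistaken for the panel: the pink one with its handle at (403,345), which is excluded, and the small box at (135,25), which is the wrong size and place. I choose (367,190) and check it in a close crop.

```bash
python3 - <<'E'
from h import *
im=cv2.imread("pics/top0.png")
c=cv2.resize(im[115:265,310:420],None,fx=4,fy=4,interpolation=cv2.INTER_CUBIC)
th=np.arctan2(.018,.175); C=np.array([.537,-.159]); 
def P(x,y,z): 
    w=C+[x*np.cos(th)-y*np.sin(th),x*np.sin(th)+y*np.cos(th)]; p=proj("top",[*w,z]); return (int((p[0]-310)*4),int((p[1]-115)*4))
for L,W,z in((.23,.146,.048),(.14,.1,.048),(.06,.016,.08)):
    q=[P(a*L/2,b*W/2,z) for a,b in((1,1),(1,-1),(-1,-1),(-1,1))]
    cv2.polylines(c,[np.array(q)],True,(0,255,0),1)
for s in(-.088,.088): cv2.circle(c,P(s,0,.065),4,(255,255,0),1)
cv2.imwrite("pics/crop1.png",c)
g=cv2.cvtColor(im,cv2.COLOR_BGR2GRAY); m=(g<35).astype('uint8'); m[:100]=0;m[250:]=0;m[:,:140]=0;m[:,250:]=0
cn=max(cv2.findContours(m,0,2)[0],key=cv2.contourArea); r=cv2.minAreaRect(cn); b=cv2.boxPoints(r)
w=np.array([ray("top",(v,u),.004) for u,v in b]); print(w.round(3),w.mean(0).round(4),np.linalg.norm(w-np.roll(w,1,0),axis=1).round(3))
E
```

```text
[[0.66  0.246 0.004]
 [0.683 0.085 0.004]
 [0.487 0.056 0.004]
 [0.465 0.213 0.004]] [0.5736 0.1498 0.004 ] [0.197 0.163 0.198 0.158]
```

View pics/crop1.png

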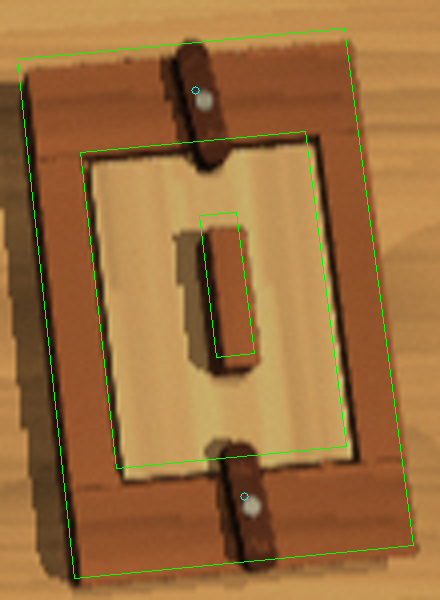

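The crop shows the plywood panel with its brown handle at crop (232,300). The pivots are at (203,100) and (251,506), about 8-10 crop px from my overlay, so I shift the case to centre (0.533,-0.162), yaw 0.103. That puts the near pivot at (0.4455,-0.171) and the far pivot at (0.6205,-0.153). The buttons already stand at about +0.1 to +0.2 rad. The mat centre is (0.574,0.150).

Emit:
arm_command(
  motion=[
    [87,34,33,0,0,0,0],
    [87,34,33,0,0,0,0],
    [87,34,33,0,0,0,0],
    [87,34,33,0,0,0,0],
    [87,34,33,0,0,0,0],
    [87,34,33,0,0,0,0],
    [87,34,33,0,0,0,0],
    [87,34,33,0,0,0,0],
  ],
)

```text
time_s: 1.3
tcp_pos: [0.3556, 0.278, 0.231]
ee_rot: [[0.967, -0.254, 0.001], [-0.254, -0.967, 0.001], [0.0, -0.001, -1.0]]
wrist_force: [0.8, 0.7, -0.2]
gripper_width: 0.997
gripper_force: 0.0
```

Emit:
arm_command(
  motion=[
    [87,34,33,0,0,0,0],
    [87,34,33,0,0,0,0],
    [87,17,43,0,0,0,0],
    [87,17,43,0,0,0,0],
    [87,17,43,0,0,0,0],
    [87,17,43,0,0,0,0],
    [87,17,43,0,0,0,0],
    [87,17,43,0,0,0,0],
  ],
)

```text
time_s: 2.1
tcp_pos: [0.4367, -0.0788, 0.2311]
ee_rot: [[0.967, -0.255, 0.001], [-0.255, -0.967, 0.0], [0.001, -0.001, -1.0]]
wrist_force: [1.3, 0.7, 0.7]
gripper_width: 0.996
gripper_force: 0.0
```

```bash
cat > go.py <<'E'
# usage: go.py x y z yawdeg -> tool-frame shift (mm) and turn
import sys; from h import *
s=sense(); R=np.array(s["ee_rot"]); p=np.array(s["tcp_pos"])
yaw=np.degrees(np.arctan2(R[1,0],R[0,0])); t=list(map(float,sys.argv[1:]))
print("t",round(s["time_s"],2),"tcp",p.round(4),"yaw",round(yaw,2),"J",np.round(s["joints"],1),"F",np.round(s["wrist_force"],1),"w",round(s["gripper_width"]*87,1))
print("shift mm",(1000*R.T@(np.array(t[:3])-p)).round(1),"rz",round(np.radians(-((t[3]-yaw+180)%360-180)),3),"tilt",R[2].round(4))
E
python3 go.py .4455 -.171 .10 15
```

```text
t 2.1 tcp [ 0.4367 -0.0788  0.2311] yaw -14.75 J [ 10.9   4.  -23.5   0.  -62.4  64.4] F [1.3 0.7 0.7] w 86.6
shift mm [ 31.8  87.  131.1] rz -0.519 tilt [ 1.3e-03 -6.0e-04 -1.0e+00]
```

Emit:
arm_command(
  motion=[
    [60,11,29,20,0,0,0],
    [60,11,29,20,0,0,0],
    [60,10,29,20,0,0,0],
    [60,0,0,20,0,0,-0.13],
    [60,0,0,20,0,0,-0.13],
    [60,0,0,20,0,0,-0.13],
    [60,0,0,11,0,0,-0.13],
    [60,0,0,0,0,0,0],
  ],
)

```text
time_s: 2.9
tcp_pos: [0.4444, -0.1692, 0.0981]
ee_rot: [[0.966, 0.259, -0.004], [0.259, -0.966, 0.0], [-0.004, -0.001, -1.0]]
wrist_force: [-0.8, 0.3, 0.6]
gripper_width: 0.693
gripper_force: 0.0
```

```bash
python3 go.py .4455 -.171 .061 16; python3 - <<'E'
from h import *
cv2.imwrite("pics/a.png",np.hstack([cv2.resize(capture("top")[150:290,300:440,::-1],(400,400)),cv2.resize(capture("scene")[150:290,120:260,::-1],(400,400))]))
E
```

```text
t 2.9 tcp [ 0.4444 -0.1692  0.0981] yaw 14.99 J [ -1.2  16.3 -30.2  -0.  -43.7 106.2] F [-0.8  0.3  0.6] w 60.3
shift mm [ 0.7  2.1 37.1] rz -0.018 tilt [-0.0035 -0.0012 -1.    ]
```

View pics/a.png

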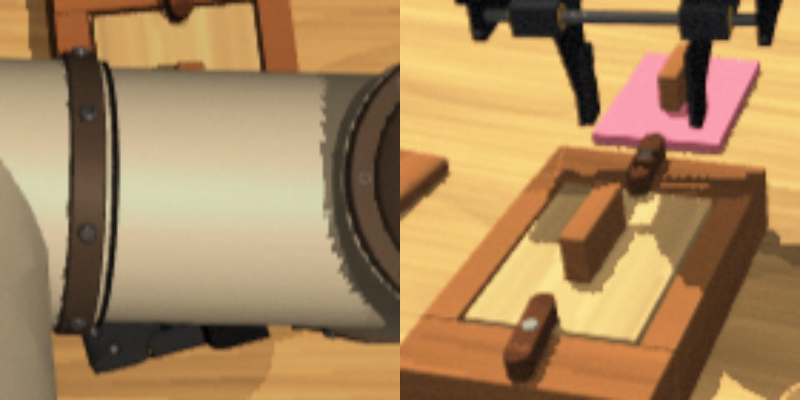

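In the right half, the open fingers straddle the near button at about (645,165), still above it. Next I descend and close on it.

Emit:
arm_command(
  motion=[
    [60,0,2,12,0,0,0],
    [60,1,0,13,0,0,-0.02],
    [60,0,0,12,0,0,0],
    [60,0,0,0,0,0,0],
    [30,0,0,0,0,0,0],
    [30,0,0,0,0,0,0],
    [30,0,0,0,0,0,0],
    [20,0,0,0,0,0,0],
  ],
)

```text
time_s: 3.8
tcp_pos: [0.4474, -0.1709, 0.0631]
ee_rot: [[0.96, 0.278, 0.001], [0.278, -0.96, -0.0], [0.001, 0.0, -1.0]]
wrist_force: [0.6, -0.3, 0.8]
gripper_width: 0.411
gripper_force: 0.0
```

Emit:
arm_command(
  motion=[
    [8,0,0,0,0,0,0],
    [8,0,0,0,0,0,0],
    [8,0,0,0,0,0,0],
  ],
)

```text
time_s: 4.1
tcp_pos: [0.4467, -0.1706, 0.0626]
ee_rot: [[0.961, 0.278, -0.001], [0.278, -0.961, 0.001], [-0.001, -0.001, -1.0]]
wrist_force: [-0.8, 2.2, 3.0]
gripper_width: 0.157
gripper_force: 29.5
```

```bash
python3 go.py .4455 -.171 .061 16
```

```text
t 4.1 tcp [ 0.4467 -0.1706  0.0626] yaw 16.14 J [ -1.4  19.7 -32.1  -0.  -38.3 107.6] F [-0.8  2.2  3. ] w 13.7
shift mm [-1.3  0.1  1.6] rz 0.002 tilt [-6.e-04 -7.e-04 -1.e+00]
```

Emit:
arm_command(
  motion=[
    [8,0,0,0,0,0,0.1],
    [8,0,0,0,0,0,0.14],
    [8,0,0,0,0,0,0.14],
    [8,0,0,0,0,0,0.14],
    [8,0,0,0,0,0,0.14],
    [8,0,0,0,0,0,0.14],
    [8,0,0,0,0,0,0.14],
    [8,0,0,0,0,0,0.14],
  ],
)

```text
time_s: 4.9
tcp_pos: [0.4464, -0.1712, 0.0626]
ee_rot: [[0.694, -0.72, -0.001], [-0.72, -0.694, -0.0], [-0.001, 0.001, -1.0]]
wrist_force: [-1.1, -0.5, 1.6]
gripper_width: 0.161
gripper_force: 29.7
```

```bash
python3 go.py .4455 -.171 .0626 -80
```

```text
t 4.9 tcp [ 0.4464 -0.1712  0.0626] yaw -46.02 J [ -1.4  19.7 -32.1   0.  -38.3  45.4] F [-1.1 -0.5  1.6] w 14.0
shift mm [-0.8  0.6 -0. ] rz 0.593 tilt [-8.0e-04  1.3e-03 -1.0e+00]
```

Forces are low. I finish the turn, open and lift.

Emit:
arm_command(
  motion=[
    [8,0,0,0,0,0,0.14],
    [8,0,0,0,0,0,0.14],
    [8,0,0,0,0,0,0.14],
    [8,0,0,0,0,0,0.14],
    [8,0,0,0,0,0,0],
    [50,0,0,0,0,0,0],
    [50,0,0,0,0,0,0],
    [50,0,0,0,0,0,0],
  ],
)

```text
time_s: 5.7
tcp_pos: [0.4475, -0.1707, 0.0625]
ee_rot: [[0.213, -0.977, 0.001], [-0.977, -0.213, 0.0], [0.0, -0.001, -1.0]]
wrist_force: [-0.5, -0.2, 0.1]
gripper_width: 0.345
gripper_force: 0.0
```

```bash
python3 go.py .4455 -.171 .0626 -80
```

```text
t 5.7 tcp [ 0.4475 -0.1707  0.0625] yaw -77.72 J [ -1.4  19.7 -32.1  -0.  -38.2  13.7] F [-0.5 -0.2  0.1] w 30.0
shift mm [-0.2  2.  -0.1] rz 0.04 tilt [ 1.e-04 -8.e-04 -1.e+00]
```

Emit:
arm_command(
  motion=[
    [50,0,0,-20,0,0,0],
    [60,0,0,-30,0,0,0],
    [60,0,0,-30,0,0,-0.145],
    [60,0,0,0,0,0,-0.145],
    [60,0,0,0,0,0,-0.145],
    [60,0,0,0,0,0,-0.145],
    [60,0,0,0,0,0,-0.145],
    [60,0,0,0,0,0,-0.145],
  ],
)

```text
time_s: 6.5
tcp_pos: [0.4473, -0.1707, 0.1426]
ee_rot: [[0.887, -0.462, 0.001], [-0.462, -0.887, 0.0], [0.0, -0.0, -1.0]]
wrist_force: [0.4, -0.3, 0.2]
gripper_width: 0.69
gripper_force: 0.0
```

Emit:
arm_command(
  motion=[
    [60,0,0,0,0,0,-0.145],
    [60,0,0,0,0,0,-0.145],
    [60,0,0,0,0,0,-0.145],
    [60,0,0,0,0,0,-0.145],
    [60,0,0,0,0,0,-0.145],
    [60,0,0,0,0,0,0],
  ],
)

```text
time_s: 7.1
tcp_pos: [0.4472, -0.1707, 0.1425]
ee_rot: [[0.972, 0.236, 0.0], [0.236, -0.972, 0.0], [0.0, -0.0, -1.0]]
wrist_force: [-0.7, 0.1, 0.1]
gripper_width: 0.689
gripper_force: 0.0
```

```bash
python3 go.py .6215 -.1525 .100 14
```

```text
t 7.1 tcp [ 0.4472 -0.1707  0.1425] yaw 13.63 J [ -1.4  13.  -26.8  -0.  -50.2 105. ] F [-0.7  0.1  0.1] w 59.9
shift mm [173.6  23.4  42.5] rz -0.006 tilt [ 3.e-04 -1.e-04 -1.e+00]
```

Emit:
arm_command(
  motion=[
    [60,43,6,0,0,0,0],
    [60,43,6,0,0,0,0],
    [60,43,6,0,0,0,0],
    [60,44,5,20,0,0,0],
    [60,0,0,22,0,0,0],
    [60,0,0,0,0,0,0],
  ],
)

```text
time_s: 7.7
tcp_pos: [0.6188, -0.1519, 0.096]
ee_rot: [[0.973, 0.232, -0.009], [0.232, -0.973, 0.001], [-0.008, -0.003, -1.0]]
wrist_force: [-0.3, -0.6, -0.6]
gripper_width: 0.688
gripper_force: 0.0
```

```bash
python3 go.py .6215 -.1525 .0626 14; python3 - <<'E'
from h import *
cv2.imwrite("pics/b.png",np.hstack([cv2.resize(capture("top")[110:270,300:440,::-1],(350,400)),cv2.resize(capture("scene")[150:310,110:270,::-1],(400,400))]))
E
```

```text
t 7.7 tcp [ 0.6188 -0.1519  0.096 ] yaw 13.44 J [ 7.000e-01  3.010e+01 -7.000e+00 -1.000e-01 -5.330e+01  1.028e+02] F [-0.3 -0.6 -0.6] w 59.9
shift mm [ 2.8  1.4 33.3] rz -0.01 tilt [-0.008  -0.0031 -1.    ]
```

View pics/b.png

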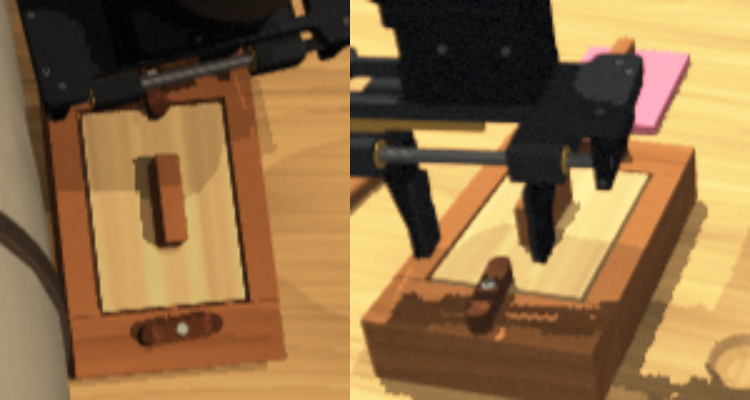

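The near button, at left-half (182,328), now lies across the case and is clear of the panel. The fingers straddle the far button. I descend and close.

Emit:
arm_command(
  motion=[
    [60,0,0,12,0,0,0],
    [60,0,0,12,0,0,0],
    [50,0,0,12,0,0,0],
    [30,0,0,0,0,0,0],
    [30,0,0,0,0,0,0],
    [20,0,0,0,0,0,0],
    [8,0,0,0,0,0,0],
    [8,0,0,0,0,0,0],
  ],
)

```text
time_s: 8.6
tcp_pos: [0.6209, -0.1526, 0.065]
ee_rot: [[0.972, 0.235, 0.001], [0.235, -0.972, -0.0], [0.001, 0.0, -1.0]]
wrist_force: [0.1, -0.6, 0.3]
gripper_width: 0.233
gripper_force: 0.0
```

Emit:
arm_command(
  motion=[
    [8,0,0,0,0,0,0],
    [8,0,0,0,0,0,0],
    [8,0,0,0,0,0,0],
  ],
)

```text
time_s: 8.9
tcp_pos: [0.6212, -0.1535, 0.065]
ee_rot: [[0.972, 0.235, 0.001], [0.235, -0.972, -0.001], [0.001, 0.001, -1.0]]
wrist_force: [2.4, -5.8, -0.5]
gripper_width: 0.159
gripper_force: 30.0
```

```bash
python3 go.py .6205 -.153 .0626 -78
```

```text
t 8.9 tcp [ 0.6212 -0.1535  0.065 ] yaw 13.59 J [ 6.000e-01  3.210e+01 -8.800e+00  1.000e-01 -4.910e+01  1.029e+02] F [ 2.4 -5.8 -0.5] w 13.8
shift mm [-0.5 -0.7  2.4] rz 1.599 tilt [ 0.0011  0.0014 -1.    ]
```

Emit:
arm_command(
  motion=[
    [8,0,1,0,0,0,0.1],
    [8,0,0,0,0,0,0.14],
    [8,0,0,0,0,0,0.14],
    [8,0,0,0,0,0,0.14],
    [8,0,0,0,0,0,0.14],
    [8,0,0,0,0,0,0.14],
    [8,0,0,0,0,0,0.14],
    [8,0,0,0,0,0,0.14],
  ],
)

```text
time_s: 9.7
tcp_pos: [0.6212, -0.1536, 0.065]
ee_rot: [[0.661, -0.75, 0.001], [-0.75, -0.661, -0.0], [0.001, -0.001, -1.0]]
wrist_force: [1.5, -2.3, 0.8]
gripper_width: 0.154
gripper_force: 30.0
```

Emit:
arm_command(
  motion=[
    [8,0,0,0,0,0,0.14],
    [8,0,0,0,0,0,0.14],
    [8,0,0,0,0,0,0.14],
    [8,0,0,0,0,0,0.1],
    [8,0,0,0,0,0,0],
    [50,0,0,0,0,0,0],
    [50,0,0,0,0,0,0],
    [50,0,0,0,0,0,0],
  ],
)

```text
time_s: 10.5
tcp_pos: [0.6205, -0.1532, 0.0642]
ee_rot: [[0.207, -0.978, -0.001], [-0.978, -0.207, 0.0], [-0.001, 0.001, -1.0]]
wrist_force: [0.3, -0.7, 0.7]
gripper_width: 0.341
gripper_force: 0.0
```

```bash
python3 go.py .533 -.162 .12 5.9
```

```text
t 10.5 tcp [ 0.6205 -0.1532  0.0642] yaw -78.03 J [  0.6  32.1  -8.8  -0.  -49.1  11.4] F [ 0.3 -0.7  0.7] w 29.7
shift mm [ -9.5  87.5 -55.7] rz -1.465 tilt [-6.e-04  7.e-04 -1.e+00]
```

Emit:
arm_command(
  motion=[
    [50,0,0,-20,0,0,0],
    [60,0,0,-40,0,0,0],
    [60,-5,44,-10,0,0,0],
    [60,-5,43,0,0,0,0],
    [60,0,0,0,0,0,-0.147],
    [60,0,0,0,0,0,-0.147],
    [60,0,0,0,0,0,-0.147],
    [60,0,0,0,0,0,-0.147],
  ],
)

```text
time_s: 11.3
tcp_pos: [0.5334, -0.1615, 0.1346]
ee_rot: [[0.719, -0.695, -0.0], [-0.695, -0.719, 0.0], [-0.0, -0.0, -1.0]]
wrist_force: [-0.7, -0.6, -0.3]
gripper_width: 0.692
gripper_force: 0.0
```

Emit:
arm_command(
  motion=[
    [60,0,0,0,0,0,-0.147],
    [60,0,0,0,0,0,-0.147],
    [60,0,0,0,0,0,-0.147],
    [60,0,0,0,0,0,-0.147],
    [60,0,0,0,0,0,-0.147],
    [60,0,0,0,0,0,-0.147],
    [60,0,0,0,0,0,0],
  ],
)

```text
time_s: 12.0
tcp_pos: [0.5334, -0.1615, 0.1344]
ee_rot: [[0.994, 0.107, -0.0], [0.107, -0.994, 0.0], [-0.0, -0.0, -1.0]]
wrist_force: [-0.4, -1.3, 0.1]
gripper_width: 0.687
gripper_force: 0.0
```

```bash
python3 go.py .534 -.1623 .0665 5.8; python3 - <<'E'
from h import *
cv2.imwrite("pics/c.png",np.hstack([cv2.resize(capture("top")[110:270,300:440,::-1],(350,400)),cv2.resize(capture("scene")[150:310,110:270,::-1],(400,400))]))
E
```

```text
t 12.0 tcp [ 0.5334 -0.1615  0.1344] yaw 6.16 J [ -0.2  20.6 -16.8  -0.  -52.6  96.4] F [-0.4 -1.3  0.1] w 59.8
shift mm [ 0.5  0.9 67.9] rz 0.006 tilt [-4.e-04 -3.e-04 -1.e+00]
```

View pics/c.png

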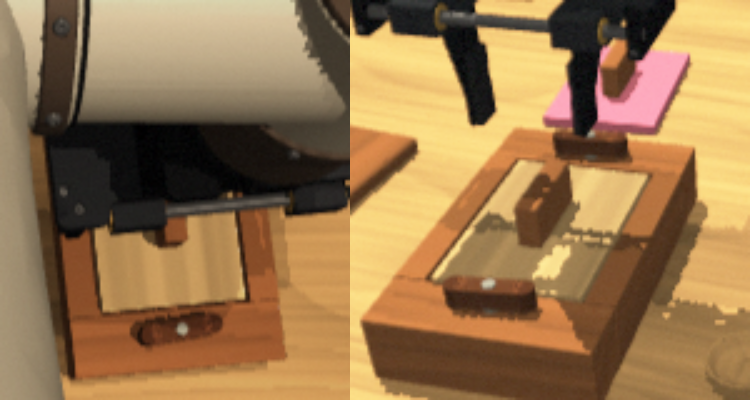

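Both buttons now lie across the case, at right-half (590,145) and (490,293). Next I grasp the handle.

Emit:
arm_command(
  motion=[
    [60,0,1,25,0,0,0],
    [60,0,0,25,0,0,0],
    [60,0,0,20,0,0,0],
    [40,0,0,0,0,0,0],
    [30,0,0,0,0,0,0],
    [20,0,0,0,0,0,0],
    [8,0,0,0,0,0,0],
    [8,0,0,0,0,0,0],
  ],
)

```text
time_s: 12.9
tcp_pos: [0.5343, -0.1627, 0.0656]
ee_rot: [[0.994, 0.107, 0.002], [0.107, -0.994, -0.0], [0.002, 0.0, -1.0]]
wrist_force: [-0.3, 0.5, 0.2]
gripper_width: 0.318
gripper_force: 0.0
```

Emit:
arm_command(
  motion=[
    [8,0,0,0,0,0,0],
    [8,0,0,0,0,0,0],
    [8,0,0,0,0,0,0],
    [8,0,0,0,0,0,0],
  ],
)

```text
time_s: 13.3
tcp_pos: [0.534, -0.1627, 0.065]
ee_rot: [[0.994, 0.107, 0.001], [0.107, -0.994, -0.0], [0.001, 0.0, -1.0]]
wrist_force: [-0.7, 0.4, 3.5]
gripper_width: 0.18
gripper_force: 30.0
```

Emit:
arm_command(
  motion=[
    [8,0,0,-4,0,0,0],
    [8,0,0,-5,0,0,0],
    [8,0,0,-6,0,0,0],
  ],
)

```text
time_s: 13.6
tcp_pos: [0.5335, -0.1627, 0.0796]
ee_rot: [[0.994, 0.107, -0.001], [0.107, -0.994, 0.0], [-0.001, -0.0, -1.0]]
wrist_force: [-0.4, -0.2, -1.0]
gripper_width: 0.183
gripper_force: 30.0
```

```bash
python3 go.py .574 .150 .14 9
```

```text
t 13.6 tcp [ 0.5335 -0.1627  0.0796] yaw 6.13 J [ -0.3  24.5 -20.1  -0.  -45.4  96.5] F [-0.4 -0.2 -1. ] w 15.9
shift mm [  73.6 -306.6  -60.4] rz -0.05 tilt [-8.e-04 -2.e-04 -1.e+00]
```

Emit:
arm_command(
  motion=[
    [8,0,0,-15,0,0,0],
    [8,0,0,-20,0,0,0],
    [8,0,0,-25,0,0,0],
    [8,5,-20,0,0,0,0],
    [8,7,-30,0,0,0,0],
    [8,7,-30,0,0,0,0],
    [8,7,-30,0,0,0,0],
    [8,7,-30,0,0,0,0],
  ],
)

```text
time_s: 14.4
tcp_pos: [0.5516, -0.0189, 0.14]
ee_rot: [[0.994, 0.107, 0.0], [0.107, -0.994, 0.0], [0.0, -0.0, -1.0]]
wrist_force: [-0.1, 0.1, -1.4]
gripper_width: 0.179
gripper_force: 30.0
```

```bash
python3 - <<'E'
from h import *
im=cv2.imread("pics/scene0.png"); top=cv2.imread("pics/top0.png")
for c,i,(r0,r1,c0,c1) in(("scene",im,(255,400,300,445)),("top",top,(105,245,135,250))):
    g=cv2.cvtColor(i,cv2.COLOR_BGR2GRAY)[r0:r1,c0:c1]; m=cv2.morphologyEx((g<50).astype('uint8'),cv2.MORPH_CLOSE,np.ones((3,3)))
    cn=max(cv2.findContours(m,0,1)[0],key=cv2.contourArea).reshape(-1,2)+[c0,r0]
    w=np.array([ray(c,(v,u),.004)[:2] for u,v in cn]).astype(np.float32)
    print(c,cv2.minAreaRect(w*1000))
E
python3 go.py .574 .150 .14 9
```

```text
scene ((577.771240234375, 150.0005645751953), (199.10890197753906, 157.68954467773438), 8.137848854064941)
top ((573.7988891601562, 149.0308837890625), (198.12673950195312, 159.48101806640625), 8.24486255645752)
t 14.4 tcp [ 0.5516 -0.0189  0.14  ] yaw 6.13 J [ 14.9  19.8 -17.2  -0.  -53.   81.3] F [-0.1  0.1 -1.4] w 15.6
shift mm [  40.3 -165.5    0. ] rz -0.05 tilt [ 5.e-04 -1.e-04 -1.e+00]
```

Emit:
arm_command(
  motion=[
    [8,7,-30,0,0,0,0],
    [8,7,-30,0,0,0,0],
    [8,7,-30,0,0,0,0],
    [8,7,-30,0,0,0,0],
    [8,7,-25,0,0,0,0],
    [8,4,-16,0,0,0,-0.018],
    [8,0,0,0,0,0,-0.018],
    [8,0,0,0,0,0,0],
  ],
)

```text
time_s: 15.2
tcp_pos: [0.5728, 0.144, 0.1395]
ee_rot: [[0.99, 0.143, -0.001], [0.143, -0.99, -0.0], [-0.001, 0.0, -1.0]]
wrist_force: [-0.3, 0.0, -0.4]
gripper_width: 0.178
gripper_force: 30.0
```

```bash
python3 go.py .575 .1495 .036 8.2;python3 - <<'E'
from h import *
cv2.imwrite("pics/d.png",np.hstack([capture("top")[80:280,100:440,::-1],capture("scene")[180:380,120:440,::-1]]))
E
```

```text
t 15.2 tcp [0.5728 0.144  0.1395] yaw 8.24 J [ 29.8  23.3 -11.7  -0.  -55.1  68.4] F [-0.3  0.  -0.4] w 15.5
shift mm [  3.1  -5.2 103.4] rz 0.001 tilt [-8.e-04  2.e-04 -1.e+00]
```

View pics/d.png

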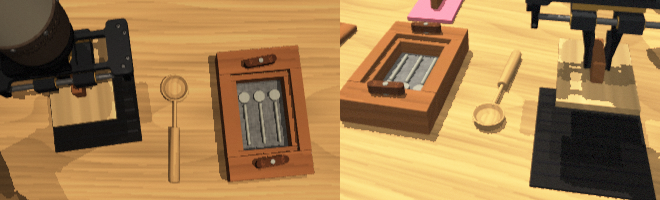

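The case is open at left-half (265,110), and both buttons are still across it, at (260,62) and (270,160). The panel hangs level above the mat. I lower it slowly.

Emit:
arm_command(
  motion=[
    [8,3,-5,15,0,0,0],
    [8,0,0,20,0,0,0],
    [8,0,0,20,0,0,0],
    [8,0,0,20,0,0,0],
    [8,0,0,12,0,0,0],
    [8,0,0,6,0,0,0],
    [8,0,0,4,0,0,0],
    [8,0,0,0,0,0,0],
  ],
)

```text
time_s: 16.1
tcp_pos: [0.5755, 0.1496, 0.0425]
ee_rot: [[0.99, 0.143, 0.0], [0.143, -0.99, -0.0], [0.0, 0.0, -1.0]]
wrist_force: [-0.6, 0.3, -0.3]
gripper_width: 0.178
gripper_force: 30.0
```

```bash
python3 go.py .575 .1495 .031 8.2
```

```text
t 16.1 tcp [0.5755 0.1496 0.0425] yaw 8.2 J [ 30.2  30.2 -16.6   0.  -43.1  68. ] F [-0.6  0.3 -0.3] w 15.5
shift mm [-0.6  0.  11.5] rz -0.0 tilt [ 1.e-04  0.e+00 -1.e+00]
```

Emit:
arm_command(
  motion=[
    [8,0,0,3,0,0,0],
    [8,0,0,3,0,0,0],
    [8,0,0,2,0,0,0],
    [8,0,0,1,0,0,0],
    [8,0,0,1,0,0,0],
    [8,0,0,0,0,0,0],
  ],
)

```text
time_s: 16.7
tcp_pos: [0.5753, 0.1496, 0.0325]
ee_rot: [[0.99, 0.143, -0.0], [0.143, -0.99, -0.0], [-0.0, 0.0, -1.0]]
wrist_force: [-0.1, 0.1, -0.3]
gripper_width: 0.178
gripper_force: 30.0
```

Emit:
arm_command(
  motion=[
    [8,0,0,0.5,0,0,0],
    [8,0,0,0.5,0,0,0],
    [8,0,0,0,0,0,0],
  ],
)

```text
time_s: 17.0
tcp_pos: [0.5754, 0.1496, 0.0315]
ee_rot: [[0.99, 0.143, -0.0], [0.143, -0.99, -0.0], [-0.0, 0.0, -1.0]]
wrist_force: [-0.2, -0.8, 0.5]
gripper_width: 0.182
gripper_force: 30.0
```

```bash
python3 go.py .575 .1495 .031 8.2
```

```text
t 17.0 tcp [0.5754 0.1496 0.0315] yaw 8.2 J [ 30.2  31.1 -17.1  -0.  -41.8  68. ] F [-0.2 -0.8  0.5] w 15.8
shift mm [-0.4  0.1  0.5] rz 0.0 tilt [-1.e-04  0.e+00 -1.e+00]
```

Emit:
arm_command(
  motion=[
    [8,0,0,0.5,0,0,0],
    [8,0,0,0.5,0,0,0],
    [8,0,0,0,0,0,0],
  ],
)

```text
time_s: 17.3
tcp_pos: [0.5755, 0.1497, 0.031]
ee_rot: [[0.99, 0.143, 0.0], [0.143, -0.99, 0.0], [0.0, 0.0, -1.0]]
wrist_force: [-0.9, -0.3, 3.1]
gripper_width: 0.18
gripper_force: 30.0
```

Upward force shows contact at the expected height, so I release and back off.

Emit:
arm_command(
  motion=[
    [30,0,0,0,0,0,0],
    [50,0,0,0,0,0,0],
    [50,0,0,0,0,0,0],
    [50,0,0,0,0,0,0],
    [50,0,0,-10,0,0,0],
    [50,0,0,-25,0,0,0],
    [50,0,0,-35,0,0,0],
    [50,0,0,-40,0,0,0],
  ],
)

```text
time_s: 18.1
tcp_pos: [0.5748, 0.1493, 0.1415]
ee_rot: [[0.99, 0.143, -0.002], [0.143, -0.99, -0.001], [-0.002, 0.001, -1.0]]
wrist_force: [0.5, 0.0, 0.2]
gripper_width: 0.569
gripper_force: 0.0
```

Emit:
arm_command(
  motion=[
    [50,-40,0,-20,0,0,0],
    [50,-40,0,-20,0,0,0],
    [50,-40,0,0,0,0,0],
    [50,-30,0,0,0,0,0],
    [50,0,0,0,0,0,0],
    [50,0,0,0,0,0,0],
  ],
)

```text
time_s: 18.7
tcp_pos: [0.4272, 0.1285, 0.1818]
ee_rot: [[0.99, 0.144, 0.003], [0.144, -0.99, 0.001], [0.003, -0.001, -1.0]]
wrist_force: [0.3, 0.7, 0.7]
gripper_width: 0.577
gripper_force: 0.0
```

```bash
python3 go.py .575 .1495 .031 8.2;python3 - <<'E'
from h import *
cv2.imwrite("pics/e.png",np.hstack([capture("top")[80:280,100:440,::-1],capture("scene")[180:390,120:440,::-1][:200]]))
for c in("top","scene"):
    capture(c); print([(round(d["p"],2),ray(c,d["location"],.028).round(3)) for d in find_in("panel_handle",c)[:3]])
E
```

```text
t 18.7 tcp [0.4272 0.1285 0.1818] yaw 8.26 J [ 37.7   7.1 -27.8   0.  -55.   60.5] F [0.3 0.7 0.7] w 50.2
shift mm [148.9   0.6 151.2] rz 0.001 tilt [ 0.0027 -0.001  -1.    ]
[(0.89, array([ 0.28 , -0.226,  0.028])), (0.73, array([0.567, 0.146, 0.028]))]
[(0.78, array([ 0.313, -0.214,  0.028])), (0.7, array([0.601, 0.151, 0.028]))]
```

View pics/e.png

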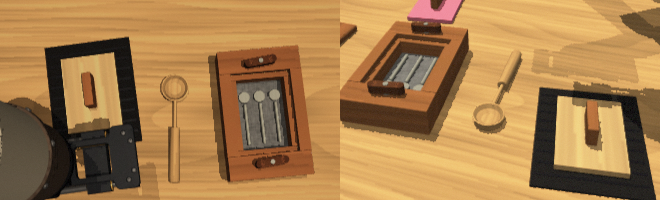

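The panel lies handle up in the middle of the mat, with its handle at (88,90) left and (592,120) right. Both buttons are turned across the open case and the arm is clear.

```bash
python3 -c "from station import *; print(finish_job())"
```

```text
the job is handed in; nothing more can be done
None
```

The job is done and handed in: both turn buttons are turned clear of the lid, and the panel lies handle up in the middle of the black mat, finished at about 19 s of the 69 s allowed.

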